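# Turn the dusting brush bristles-up in its slanted jar

### The arm

A 7-joint arm with a two-finger parallel gripper is mounted at the origin on the work surface. World frame = base frame: x ahead of the robot, y to its left, z up, the work surface at z = 0. Lengths are in m, angles in degrees, forces in N, time in s.
With the tool pointing down it reaches from about 0.425 to 0.8 m from the base axis. Payload 8.3 kg.
Tool frame: the origin (TCP) lies at the very end of the fingers, on their centre line; the grasp point (between the pads) lies 19 mm behind it (robot.tcp_to_grasp is the distance from the TCP to the grasp point, in m); z points along the fingers, y is the direction in which the jaws open and shut (so a half turn about z gives the same grasp; the last joint's range is limited). The gripper opens to 85 mm and grips with 20 to 120 N. Pads are 22 mm wide; open, the fingers measure 114 mm over their backs; the gripper's body (76 mm by 85 mm) begins 54 mm behind the grasp point. The pads swing forward as they close: fully open they stand 13 mm farther back than shut.
Start: joints at [72.599, 21.967, 0.94, 78.501, -0.361, 79.538, -2.664], TCP at [0.149, -0.607, 0.231] pointing down, gripper open.
Joint ranges: [-169.22, 169.22], [-14.56, 117.87], [-87.37, 89.26], [10.42, 133.3], [-82.24, 262.24], [0.94, 117.77], [-172.7, 172.7]. Speed limits (degrees/s): [136.94, 136.94, 172.46, 172.46, 180, 180, 180].

### API

Orientations are given as [roll, pitch, yaw] about the fixed x, y, z axes, in that order (R = Rz(yaw) Ry(pitch) Rx(roll)).
In Python, from station import robot gives the robot as it stands. The module is installed in compiled form; this text tells all that it offers.
- The arm moves only by the tool drive_tool, never from a script. Its arguments are lists of equal length, an entry for each row: "translation": the shift along the world's x, y, z in cm, a list of three; "spin": the turn about the world's z in rad. A call has 1 to 8 rows; each row shifts and turns the commanded pose from where the row before left it; what a row does not reach is not made up. A row lasts 1/8 s, in which the tool goes at most 62.5 mm and 10.7 degrees, less where a joint would pass 70% of its speed; a pose out of reach is approached as far as the arm can. A call is refused whole if a number of a shift passes 6.25 or a number of a turn 0.188, either way. A call with a gripper value outside its range is refused whole. "claw" is the closure, from 0 (fully open) to 1 (shut), set as the call begins (left out, the last holds). The fingers move at their own pace and stop on an object; the grip force is fixed at half the most. Time passes only in rows, so rows that do not move let the fingers close. It gives the time, the measured TCP pose, the force and the opening at its end, in the units of the state.
- robot.state(): the state, without advancing time (a new reading comes with each control period).
- robot.camera(name): name is "side" or "top"; returns the picture (400x640x3 uint8, red, green, blue); there is no depth.
- robot.camera_info(name): a dict with "mtx" (3x3 intrinsics, pixels), "distortion" ([k1, k2, p1, p2, k3] as OpenCV has them; the pictures are not rectified), "eye" and "attitude" of the camera in the world. Camera axes: x right, y down, z forward; pixel columns grow to the right and rows downward; lengths in m; the calibration is good to about 2 mm. A picture is of the moment at which its call begins. camera_info takes no time and is no camera call.
- robot.close_job(): hands the job in, once; it reports no verdict.
The state is a dict: "time": time; "joint_positions": joint angles; "joint_velocities": joint speeds; "effort": joint torques, N m; "position": TCP position; "tool_rot": TCP orientation; "force": force on the tool from outside, world axes, zero at the start; "wrist_torque": the same for the moment, N m; "gripper_width": finger opening in m.
Only numpy, scipy, OpenCV 4.12 (cv2) and the standard library are available. Lean on these libraries where they do the work, as an engineer would, in place of code of your own. Each camera call takes 0.05 s, during which the arm holds its last target.

### The job

Of the two book-dusting brushes on the table, one was put away the wrong way round, bristles down in its slanted jar. Pull it out, turn it end for end and put it back in that same jar handle first, all the way in, so that the bristles stick out, and let go. Leave the other brush in its jar as it is.

Things in the scene. Friction and masses are not known exactly. Their poses are not given: they have to be found in the camera images.
- brush: The wrongly placed round dusting brush, 250 mm long, 70 g, rigid: pale wooden handle 18 mm thick, 21 mm brass ferrule, dark bristle head 28 mm thick. Origin at mid-length, on the bare handle; own z runs along the brush to the bristles: tip at z = +125 mm, rounded butt -125, bare handle -125 to +56. Starts bristles in, middle 36 mm outside the mouth, sagging 11 degrees below the bore.
- jar_mouth (a point): That brush's jar, mouth: white stoneware tube fixed aslant on a wooden block. Bore 38 mm wide (50 outside), 90 mm deep, rising 38 degrees above level, leaning to the robot's left. Point: rim centre, 93 to 118 mm above the table; own z points out along the bore (floor at z = -90 mm), y level. Handle fully in, the brush's middle is 35 mm out; released it sags about 14 degrees, held by friction.
- spare_brush: The other, bystander brush, already handle-down in its jar: 250 mm long, 70 g, rigid: pale wooden handle 18 mm thick, 21 mm brass ferrule, dark bristle head 28 mm thick. Origin at mid-length, on the bare handle; own z runs along the brush to the bristles: tip at z = +125 mm, rounded butt -125, bare handle -125 to +56. 
- spare_jar_mouth (a point): The other brush's jar, mouth: white stoneware tube fixed aslant on a wooden block. Bore 38 mm wide (50 outside), 90 mm deep, rising 38 degrees above level, leaning to the robot's left. Point: rim centre, 93 to 118 mm above the table; own z points out along the bore (floor at z = -90 mm), y level. 
Things that resemble listed ones, but are neither listed nor needed, are in the scene too. Leave any purple look-alike of the brush alone.

How it is judged:
By the outcome, as a careful person would: the job done as asked, in the order asked, and still so for the second after the job is handed in, with the robot touching nothing.
It also fails if it takes over 48 s, if anything falls off the work surface, if the arm or the gripper's body presses on something with over 40 N, if the wrist force passes 120 N, or if a joint passes its speed limit or range.

## Working session

There is one attempt and no reset: what is moved stays moved. The work goes in short steps, Python scripts to look and compute and a tool call to move; the robot and the scene stay as the last step left them, time stands still between calls to the robot, and variables do not carry over. Pictures are saved under pics/ and viewed, and the job is handed in when it is done.

Besides the shell and the picture viewer there is one more tool, called as a command line: name --pt "numbers of a row" for each row, then --argument value for the rest. drive_tool: Moves the arm, as the interface text tells. Its arguments: {"type":"object","properties":{"translation":{"type":"array","items":{"type":"array","items":{"type":"number"}}},"spin":{"type":"array","items":{"type":"number"}},"claw":{"type":"number"}},"required":["translation","spin"]}

```bash
mkdir -p pics; ls
python3 - <<'E'
from station import robot
import cv2, numpy as np
print(robot.state())
for n in ("side","top"):
    im=robot.camera(n); cv2.imwrite(f"pics/{n}0.png",im[:,:,::-1]); i=robot.camera_info(n); print(n,i)
print(robot.tcp_to_grasp)
E
```

```text
pics
{'time': 0.0, 'joint_positions': array([72.59962501, 22.0174372 ,  0.93868811, 78.56435472, -0.36013348,
       79.53974945, -2.66357381]), 'joint_velocities': array([-0.08224019, -0.03325925, -0.07734932,  0.04809359, -0.0885809 ,
       -0.01202249, -0.07606346]), 'effort': array([-3.03818151e-04, -6.27598858e+01,  8.44178572e-01, -3.71823585e+01,
        1.65925658e-02,  1.42193653e-02, -3.16793205e-05]), 'position': array([ 0.14894065, -0.60644074,  0.23023113]), 'tool_rot': array([-1.79881362e+02,  3.39479368e-03,  1.38004489e+01]), 'force': array([1.08016128, 0.42092944, 0.12379114]), 'wrist_torque': array([-0.0049547 , -0.04574401, -0.02494919]), 'gripper_width': 0.08549739105808794}
side {'mtx': array([[479.33516274,   0.        , 315.81819806],
       [  0.        , 479.33516274, 201.70267226],
       [  0.        ,   0.        ,   1.        ]]), 'distortion': array([-0.05884442,  0.        ,  0.        ,  0.        ,  0.        ]), 'eye': array([0.10442761, 0.75525378, 0.95115539]), 'attitude': array([-136.27210516,    1.13015874, -154.1782057 ])}
top {'mtx': array([[414.30558986,   0.        , 324.83017964],
       [  0.        , 414.30558986, 195.38627468],
       [  0.        ,   0.        ,   1.        ]]), 'distortion': array([-0.09778634,  0.        ,  0.        ,  0.        ,  0.        ]), 'eye': array([0.23357143, 0.0429282 , 1.08697624]), 'attitude': array([-167.41078944,   -0.25437827,  -90.89289485])}
0.0187
```

View pics/side0.png

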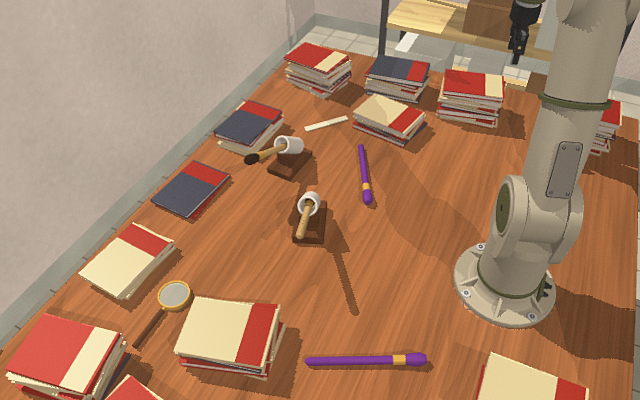

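View pics/top0.png

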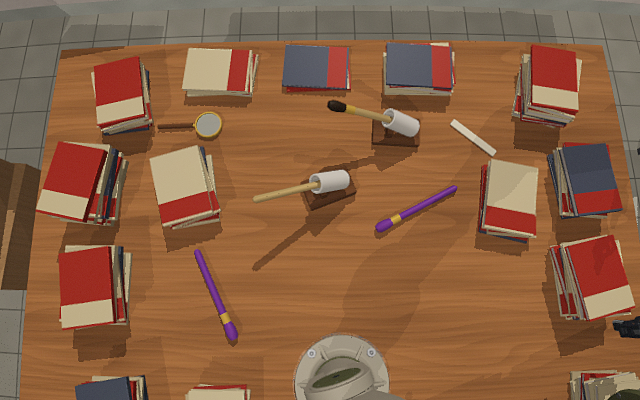

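```bash
cat > h.py <<'E'
import cv2, numpy as np
from scipy.spatial.transform import Rotation as Ro
from station import robot
def cam(n):
    i=robot.camera_info(n); return i['mtx'],i['distortion'],i['eye'],Ro.from_euler('xyz',i['attitude'],degrees=True).as_matrix()
def ray(n,p):
    K,d,e,R=cam(n); u=cv2.undistortPoints(np.array([[p]],float),K,d)[0,0]
    v=R@np.array([u[0],u[1],1]); return e,v/np.linalg.norm(v)
def tri(ps,pt):
    e1,v1=ray('side',ps); e2,v2=ray('top',pt)
    A=np.stack([v1,-v2],1); t=np.linalg.lstsq(A,e2-e1,rcond=None)[0]
    a=e1+t[0]*v1;b=e2+t[1]*v2; return (a+b)/2, np.linalg.norm(a-b)
def proj(n,P):
    K,d,e,R=cam(n); rv=cv2.Rodrigues(R.T)[0]
    return cv2.projectPoints(np.atleast_2d(np.array(P,float)),rv,-R.T@e,K,d)[0][:,0]
def crop(im,x,y,w,h,s,name):
    c=im[y:y+h,x:x+w]; c=cv2.resize(c,None,fx=s,fy=s,interpolation=cv2.INTER_CUBIC); cv2.imwrite(name,c)
def snap(tag,boxes={}):
    for n in ('side','top'):
        im=robot.camera(n)[:,:,::-1].copy(); cv2.imwrite(f'pics/{n}{tag}.png',im)
        if n in boxes: crop(im,*boxes[n],f'pics/{n}{tag}c.png')
E
python3 - <<'E'
from h import *
s=cv2.imread('pics/side0.png');t=cv2.imread('pics/top0.png')
crop(s,230,120,120,130,6 if 0 else 4,'pics/sc.png'); crop(t,245,90,190,130,4,'pics/tc.png')
E
```

```text
(no output)
```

View pics/sc.png

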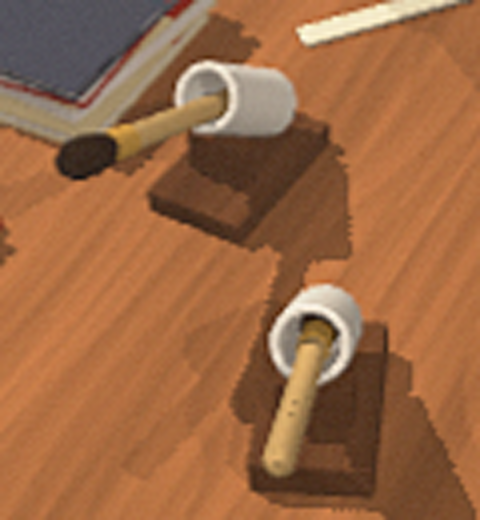

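View pics/tc.png

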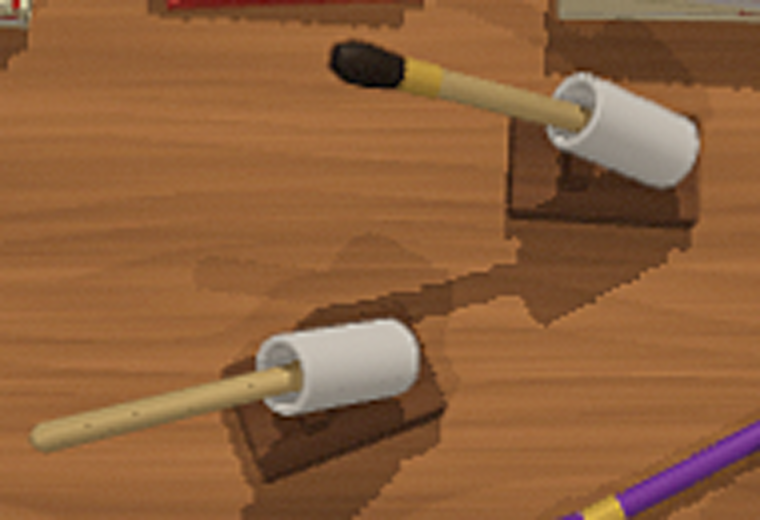

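Run:
```python
from h import *
S=lambda x,y:(230+x/4-.375,120+y/4-.375); T=lambda x,y:(245+x/4-.375,90+y/4-.375)
for nm,a,b in [('mouth',(308,341),(280,375)),('butt',(279,466),(40,437)),('spare mouth',(203,97),(573,114)),('spare tip',(70,158),(345,62))]:
    p,g=tri(S(*a),T(*b)); print(nm,p.round(4),round(g,4))
print(robot.state()['time'])
```

```text
mouth [0.4824 0.0598 0.1135] 0.0027
butt [0.4319 0.1948 0.1705] 0.001
spare mouth [ 0.6575 -0.1291  0.1005] 0.006
spare tip [0.668  0.018  0.1578] 0.0051
0.1
```

```bash
cat > fit.py <<'E'
from h import *
from scipy.optimize import minimize
t_=np.linspace(0,2*np.pi,40)
def axes(az,el):
    a,e=np.radians([az,el]); z=np.array([np.cos(e)*np.cos(a),np.cos(e)*np.sin(a),np.sin(e)])
    y=np.array([-np.sin(a),np.cos(a),0]); return z,y,np.cross(y,z)
def jar(p,L=0.096):
    z,y,x=axes(p[3],38); c=np.array(p[:3])
    P=np.concatenate([c+0.025*(np.cos(t_)[:,None]*x+np.sin(t_)[:,None]*y)+s*z for s in (0,-L)]); return P
def hull(n,P):
    return cv2.convexHull(proj(n,P).astype(np.float32))
if __name__=='__main__':
    ims={n:cv2.imread(f'pics/{n}0.png') for n in('side','top')}
    SC=4
    def mask(n,box):
        im=ims[n]; x,y,w,h=box; c=cv2.resize(im[y:y+h,x:x+w],None,fx=SC,fy=SC,interpolation=cv2.INTER_CUBIC).astype(int)
        m=((c.max(2)-c.min(2))<45)&(c.min(2)>95)
        m=cv2.morphologyEx(m.astype(np.uint8),cv2.MORPH_OPEN,np.ones((7,7)))
        nl,lab,st,_=cv2.connectedComponentsWithStats(m); k=1+st[1:,4].argmax(); m=(lab==k).astype(np.uint8)
        cs,_=cv2.findContours(m,0,1); o=np.zeros_like(m); cv2.fillConvexPoly(o,cv2.convexHull(np.concatenate(cs)),1); return o
    for nm,boxes,p0 in [('jar',{'side':(285,180,50,50),'top':(300,160,60,40)},[.482,.06,.1135,110]),
                     ('spare',{'side':(268,130,45,28),'top':(377,103,50,40)},[.6575,-.129,.1005,86])]:
        M={n:mask(n,boxes[n]) for n in boxes}
        def cost(p,L=0.096):
            q=[p[0],p[1],p[2],p[3]*1000]; J=0
            for n in boxes:
                x,y,w,h=boxes[n]; H=(hull(n,jar(q,L))-np.float32([x-.375,y-.375]))*SC
                o=np.zeros_like(M[n]); cv2.fillConvexPoly(o,np.round(H*16).astype(np.int32),1,shift=4); J+=1-(o&M[n]).sum()/(o|M[n]).sum()
            return J
        for L in (.09,.096,.1):
            b=min((minimize(cost,np.array([p0[0],p0[1],p0[2],(p0[3]+d)/1000]),args=(L,),method='Nelder-Mead',options=dict(initial_simplex=np.array([p0[:3]+[(p0[3]+d)/1000]]*5)+np.vstack([np.zeros(4),np.diag([.01,.01,.01,.01])]),maxiter=400)) for d in(-10,0,10)),key=lambda r:r.fun)
            print(nm,L,b.x.round(4),round(b.fun,4),[int(M[n].sum()) for n in M])
E
python3 fit.py
```

```text
jar 0.09 [0.4843 0.0565 0.1075 0.1102] 0.1052 [6702, 12145]
jar 0.096 [0.483  0.0586 0.1085 0.111 ] 0.1229 [6702, 12145]
jar 0.1 [0.4829 0.0583 0.1084 0.1115] 0.1556 [6702, 12145]Traceback (most recent call last):
  File "fit.py", line 31, in <module>
    b=min((minimize(cost,np.array([p0[0],p0[1],p0[2],(p0[3]+d)/1000]),args=(L,),method='Nelder-Mead',options=dict(initial_simplex=np.array([p0[:3]+[(p0[3]+d)/1000]]*5)+np.vstack([np.zeros(4),np.diag([.01,.01,.01,.01])]),maxiter=400)) for d in(-10,0,10)),key=lambda r:r.fun)
  File "fit.py", line 31, in <genexpr>
    b=min((minimize(cost,np.array([p0[0],p0[1],p0[2],(p0[3]+d)/1000]),args=(L,),method='Nelder-Mead',options=dict(initial_simplex=np.array([p0[:3]+[(p0[3]+d)/1000]]*5)+np.vstack([np.zeros(4),np.diag([.01,.01,.01,.01])]),maxiter=400)) for d in(-10,0,10)),key=lambda r:r.fun)
           ~~~~~~~~^^^^^^^^^^^^^^^^^^^^^^^^^^^^^^^^^^^^^^^^^^^^^^^^^^^^^^^^^^^^^^^^^^^^^^^^^^^^^^^^^^^^^^^^^^^^^^^^^^^^^^^^^^^^^^^^^^^^^^^^^^^^^^^^^^^^^^^^^^^^^^^^^^^^^^^^^^^^^^^^^^^^^^^^^^^^^^^^^^^^^^^^^^^^^^^^^^^^^^^^^^^^^^^^^^^^^^
    res = _minimize_neldermead(fun, x0, args, callback, bounds=bounds,
                               **options)
    fsim[j] = func(sim[j])
              ~~~~^^^^^^^^
    fx = function(np.copy(x), *(wrapper_args + args))
  File "fit.py", line 27, in cost
    x,y,w,h=boxes[n]; H=(hull(n,jar(q,L))-np.float32([x-.375,y-.375]))*SC
                         ~~~~^^^^^^^^^^^^
  File "fit.py", line 11, in hull
    return cv2.convexHull(proj(n,P).astype(np.float32))
                          ~~~~^^^^^
  File "h.py", line 14, in proj
    K,d,e,R=cam(n); rv=cv2.Rodrigues(R.T)[0]
            ~~~^^^
  File "h.py", line 5, in cam
    i=robot.camera_info(n); return i['mtx'],i['distortion'],i['eye'],Ro.from_euler('xyz',i['attitude'],degrees=True).as_matrix()
ValueError: time passes only in moves, steps and waits
```

```bash
python3 - <<'E'
s=open('h.py').read()
a=s.index('def cam(n)'); b=s.index('def ray')
s=s[:a]+'''import pickle
CI=pickle.load(open('ci.pkl','rb'))
def cam(n):
    i=CI[n]; return i['mtx'],i['distortion'],i['eye'],Ro.from_euler('xyz',i['attitude'],degrees=True).as_matrix()
'''+s[b:]
open('h.py','w').write(s)
from station import robot
import pickle
pickle.dump({n:robot.camera_info(n) for n in('side','top')},open('ci.pkl','wb'))
E
python3 - <<'E'
from fit import *
p=[.484,.058,.109,110.5]
z,y,x=axes(p[3],38)
for n,(bx,by,w,h) in {'side':(270,170,90,80),'top':(245,150,120,60)}.items():
    im=cv2.imread(f'pics/{n}0.png'); s=6; c=cv2.resize(im[by:by+h,bx:bx+w],None,fx=s,fy=s,interpolation=cv2.INTER_CUBIC)
    f=lambda P:((proj(n,P)-[bx-.4,by-.4])*s).round().astype(int)
    J=jar(p)
    for k in(0,1): cv2.polylines(c,[f(J[40*k:40*k+40])],True,(0,0,255),1)
    bz,by_,bx_=axes(p[3],27)
    m=np.array(p[:3])-x*0 
    # brush: middle 36mm out along bore, approx
    cen=m+z*.036-np.array([0,0,.012]); print((cen).round(4),(cen+bz*.125).round(4))
    cv2.polylines(c,[f([cen,cen+bz*.125])],False,(255,0,0),1)
    cv2.imwrite(f'pics/{n}ov.png',c)
E
```

```text
[0.4741 0.0846 0.1192] [0.4351 0.1889 0.1759]
[0.4741 0.0846 0.1192] [0.4351 0.1889 0.1759]
```

View pics/sideov.png

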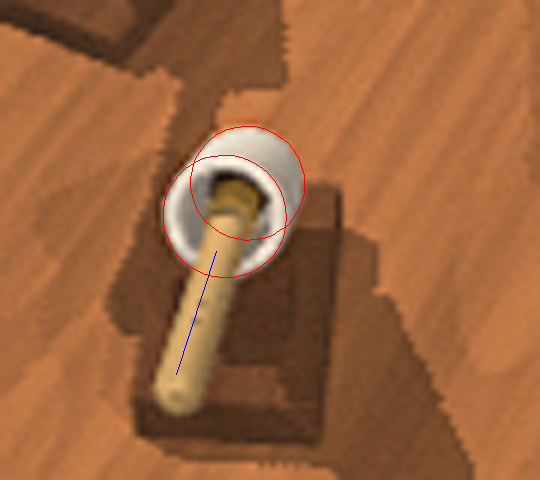

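View pics/topov.png

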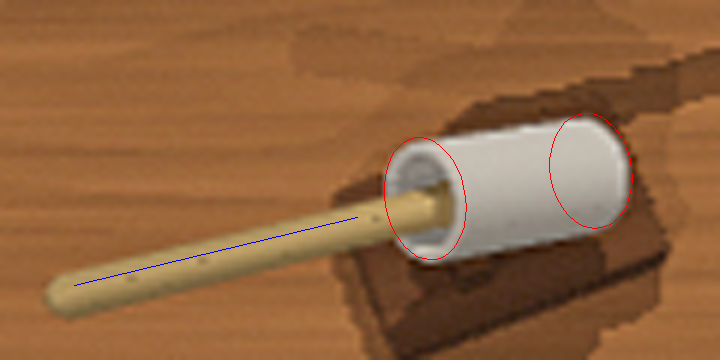

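Run:
```python
from h import *
a,g=tri((307.3,205.4),(316.3,184.1)); b,g2=tri((299.6,235.8),(254.9,199.1)); d=b-a
print(a,g,b,g2,np.linalg.norm(d),np.degrees(np.arctan2(d[1],d[0])),np.degrees(np.arcsin(d[2]/np.linalg.norm(d))))
```

```text
[0.48237365 0.05590545 0.10778259] 0.003450890507811433 [0.43142941 0.19413493 0.17101268] 0.0006194871426692293 0.1603145314491237 110.23128017780115 23.22935217227768
```

drive_tool --pt "3.7 3.8 0.4" --pt "3.7 3.8 0.4" --pt "3.7 3.8 0.4" --pt "3.7 3.8 0.4" --pt "3.7 3.8 0.4" --pt "3.7 3.8 0.4" --pt "3.7 3.8 0.4" --pt "3.7 3.8 0.4" --spin '[0.12, 0.12, 0.12, 0.12, 0.12, 0.12, 0.12, 0.12]' --claw 0

```text
time: 1.1
position: [0.4458, -0.3015, 0.2631]
tool_rot: [-180.0, -0.0, 69.0]
force: [0.8, -0.5, 0.1]
gripper_width: 0.0853
```

drive_tool --pt "0.3 4.9 0" --pt "0.3 4.9 -0.8" --pt "0.3 4.9 -0.8" --pt "0.3 4.9 -0.8" --pt "0.3 4.9 -0.8" --pt "0.3 4.9 -0.8" --pt "0.3 4.9 -0.8" --pt "0.3 4.9 -0.8" --spin '[0.09, 0.09, 0.09, 0.09, 0.09, 0.09, 0.09, 0.09]'

```text
time: 2.1
position: [0.4688, 0.0904, 0.2069]
tool_rot: [-180.0, 0.0, 110.2]
force: [0.5, -0.5, 0.6]
gripper_width: 0.085
```

Run:
```python
from h import *
s=robot.state(); print(s['position'],s['tool_rot'],s['joint_positions'].round(1),s['time'])
snap('1',{'side':(240,100,130,160,3.7),'top':(240,110,160,120,5)})
```

```text
[0.4687762  0.09039499 0.20690111] [-1.79985944e+02  1.39958908e-02  1.10201500e+02] [ 24.5   7.8 -42.5 101.4   5.5  72.9   0.9] 2.1
```

View pics/side1c.png

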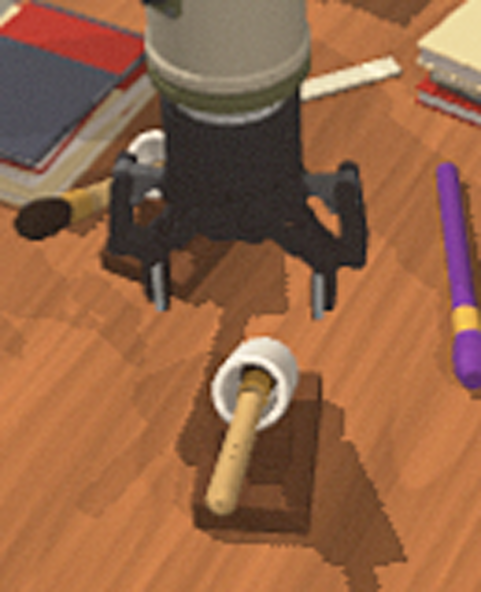

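View pics/top1.png

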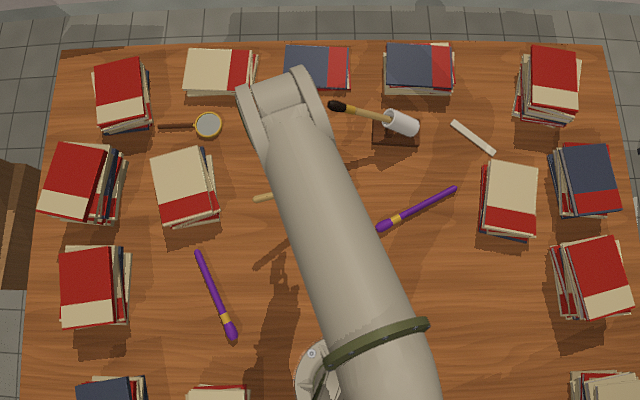

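Run:
```python
from h import *
c=np.array([.4688,.0904,.2069]); a=np.radians(20.2); y=np.array([np.cos(a),np.sin(a),0])
for P in (c,c+y*.0425-[0,0,-.013],c-y*.0425-[0,0,-.013],[.468,.0905,.120]):
    print(((proj('side',P)[0]-[240,100]+.4)*3.7).round(0))
```

```text
[242. 324.]
[171. 304.]
[313. 312.]
[248. 422.]
```

drive_tool --pt "0 0 -3" --pt "0 0 -3" --pt "0 0 -2.4" --pt "0 0 -2.0" --pt "0 0 0" --spin '[0, 0, 0, 0, 0]'

```text
time: 2.82
position: [0.4678, 0.0882, 0.1019]
tool_rot: [-179.8, -0.1, 110.0]
force: [-0.5, -0.9, 0.1]
gripper_width: 0.0854
```

drive_tool --pt "0 0 0" --pt "0 0 0" --pt "0 0 0" --pt "0 0 0" --pt "0 0 0" --pt "0 0 0" --spin '[0, 0, 0, 0, 0, 0]' --claw 1

```text
time: 3.58
position: [0.4696, 0.0891, 0.1037]
tool_rot: [179.9, 0.0, 110.0]
force: [1.7, -0.3, 4.5]
gripper_width: 0.0157
```

Run:
```python
from h import *
s=robot.state(); print(s['position'],s['tool_rot'],s['joint_positions'].round(1),s['time'],s['wrist_torque'])
snap('2',{'side':(240,100,130,160,3.7)})
```

```text
[0.46961249 0.08905726 0.10371626] [1.79942320e+02 1.71532711e-02 1.10047915e+02] [ 22.3  14.4 -41.6 109.2  10.9  60.3  -3.7] 3.575 [-0.12663635 -0.23340549  0.02856388]
```

View pics/side2c.png

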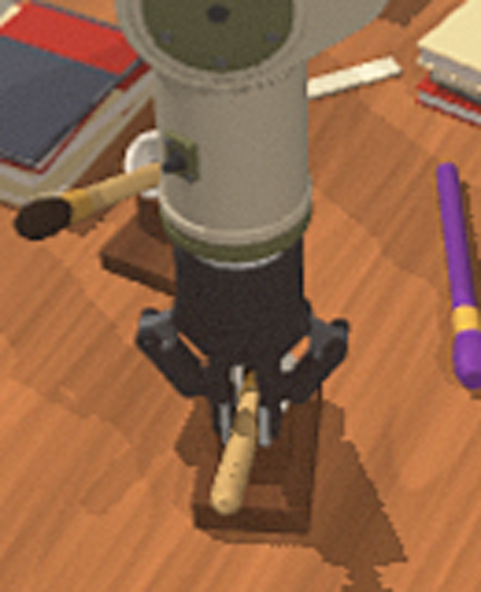

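drive_tool --pt "-0.28 0.74 0.62" --pt "-0.41 1.11 0.93" --pt "-0.55 1.48 1.23" --pt "-0.55 1.48 1.23" --spin '[0, 0, 0, 0]'

```text
time: 4.18
position: [0.4505, 0.1388, 0.1444]
tool_rot: [180.0, -0.0, 110.1]
force: [0.2, -0.2, -0.7]
gripper_width: 0.0161
```

drive_tool --pt "-0.7 1.85 1.55" --pt "-0.7 1.85 1.55" --pt "-0.7 1.85 1.55" --pt "0 0.5 3" --pt "0 0.5 3" --spin '[0, 0, 0, 0, 0]'

```text
time: 4.8
position: [0.4295, 0.2038, 0.2514]
tool_rot: [-180.0, -0.0, 110.1]
force: [0.5, -0.1, -1.1]
gripper_width: 0.0162
```

Run:
```python
from h import *
s=robot.state(); print(s['position'],s['tool_rot'],s['joint_positions'].round(1),s['time'],s['wrist_torque'],s['force'])
snap('3',{'side':(220,60,160,200,3)})
```

```text
[0.42954438 0.20383885 0.25137411] [-1.79993326e+02 -3.70485946e-03  1.10115873e+02] [ 15.3   6.3 -47.5  97.4   4.7  78.4 -12.9] 4.8 [ 0.01816787 -0.03941421  0.01710906] [ 0.48803168 -0.07418137 -1.08161935]
```

View pics/side3c.png

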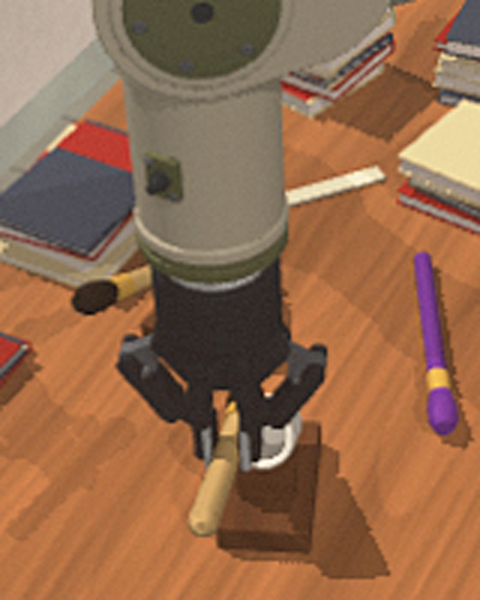

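View pics/top3.png

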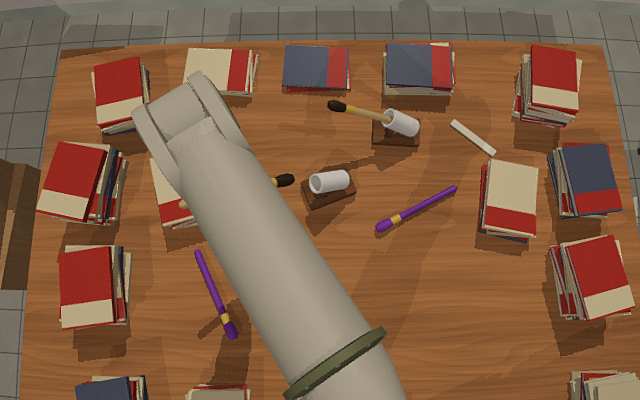

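drive_tool --pt "0.5 -1.5 0" --pt "0.5 -1.5 0" --spin '[-0.185, -0.185]'

```text
time: 5.15
position: [0.4398, 0.1727, 0.2497]
tool_rot: [-180.0, 0.0, 88.5]
force: [-0.6, -0.6, -1.0]
gripper_width: 0.0159
```

Run:
```python
from h import *
s=robot.state(); print(s['position'],s['tool_rot'],s['joint_positions'].round(1),s['time'])
```

```text
[0.43984209 0.17273458 0.24970828] [-1.79966017e+02  1.03043755e-02  8.85442549e+01] [ 16.6   5.5 -44.4  98.    3.9  78.1 -29.9] 5.15
```

drive_tool --pt "0.8 0 0" --pt "0.8 0 0" --pt "0.8 0 0" --pt "0.8 0 0" --pt "0.8 0 0" --pt "0.8 0 -1" --pt "0.7 0 -3" --pt "0.5 0.2 -3" --spin '[-0.185, -0.185, -0.185, -0.185, -0.185, -0.185, -0.185, -0.185]'

```text
time: 6.15
position: [0.5002, 0.1748, 0.1788]
tool_rot: [180.0, 0.0, 3.7]
force: [0.4, -1.0, -1.0]
gripper_width: 0.0159
```

Run:
```python
from h import *
s=robot.state(); print(s['position'],s['tool_rot'],s['joint_positions'].round(1),s['time'])
snap('4',{'side':(180,60,200,200,3),'top':(180,80,200,220,3)})
```

```text
[0.5002357  0.17481647 0.17881321] [1.79996073e+02 1.16393388e-02 3.67544867e+00] [   7.    15.3  -35.2   96.7    9.3   70.9 -116.6] 6.15
```

View pics/side4c.png

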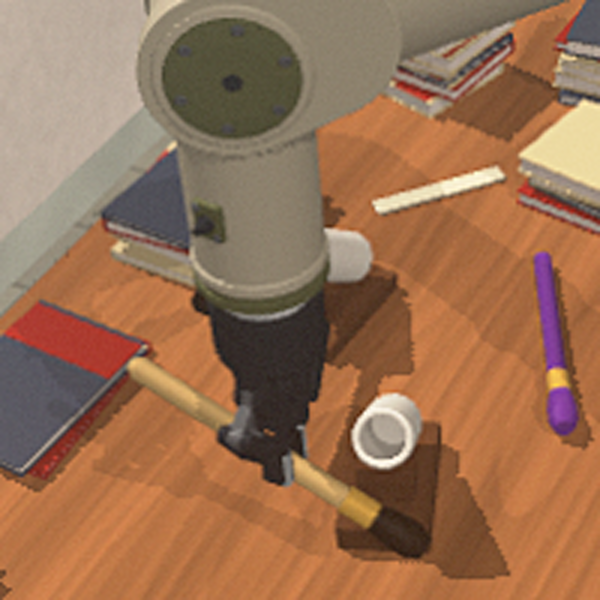

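View pics/top4.png

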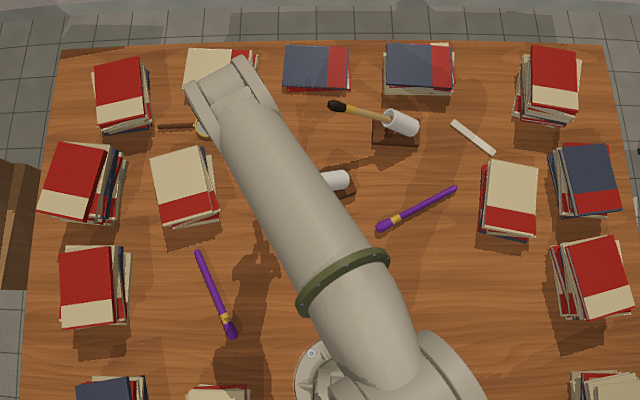

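Run:
```python
from h import *
def atz(n,p,z):
    e,v=ray(n,p); return (e+v*(z-e[2])/v[2]).round(3)
S=lambda x,y:(180+x/3-.33,60+y/3-.33)
print(atz('side',S(338,547),0.0),atz('side',S(420,553),0), atz('top',(212,222),0.03),atz('top',(219,215),0.03))
# brush end positions: butt, tip assuming plane y at grip
c=np.array([.5002,.1748,.1975]); a=np.radians(3.7-180)
for el in (20,25,30,35):
    d=np.array([np.cos(np.radians(el))*np.cos(a),np.cos(np.radians(el))*np.sin(a),-np.sin(np.radians(el))])
    for s in(-.125,.125):
        print(el,s,((proj('side',c+d*s)[0]-[180,60]+.33)*3).round(0))
```

```text
[0.51  0.097 0.   ] [0.444 0.074 0.   ] [0.403 0.328 0.03 ] [0.421 0.311 0.03 ]
20 -0.125 [132. 370.]
20 0.125 [438. 538.]
25 -0.125 [135. 362.]
25 0.125 [433. 546.]
30 -0.125 [139. 353.]
30 0.125 [426. 552.]
35 -0.125 [144. 346.]
35 0.125 [419. 558.]
```

drive_tool --pt "0 0 -3" --pt "0 0 -4" --pt "0 0 -3" --pt "0 0 -1.8" --pt "0 0 -1.2" --pt "0 0 -1.2" --spin '[0, 0, 0, 0, 0, 0]'

```text
time: 7.0
position: [0.5026, 0.1752, 0.0394]
tool_rot: [-180.0, -0.3, 4.1]
force: [4.2, 0.2, 7.6]
gripper_width: 0.016
```

drive_tool --pt "0 0 -1.0" --pt "0 0 -1.0" --pt "0 0 -0.8" --pt "0 0 -0.4" --pt "0 0 0" --spin '[0, 0, 0, 0, 0]'

```text
time: 7.62
position: [0.5002, 0.1747, 0.0059]
tool_rot: [-180.0, 0.0, 4.1]
force: [1.9, -0.4, 4.5]
gripper_width: 0.0159
```

Run:
```python
from h import *
s=robot.state(); print(s['position'],s['tool_rot'],s['joint_positions'].round(1),s['time'])
snap('5',{'side':(180,60,200,200,3)})
```

```text
[0.50019074 0.17474477 0.0058708 ] [-1.79992260e+02  2.75213114e-03  4.06696589e+00] [   3.2   27.2  -31.6  106.5   17.9   51.3 -122.9] 7.625
```

View pics/side5c.png

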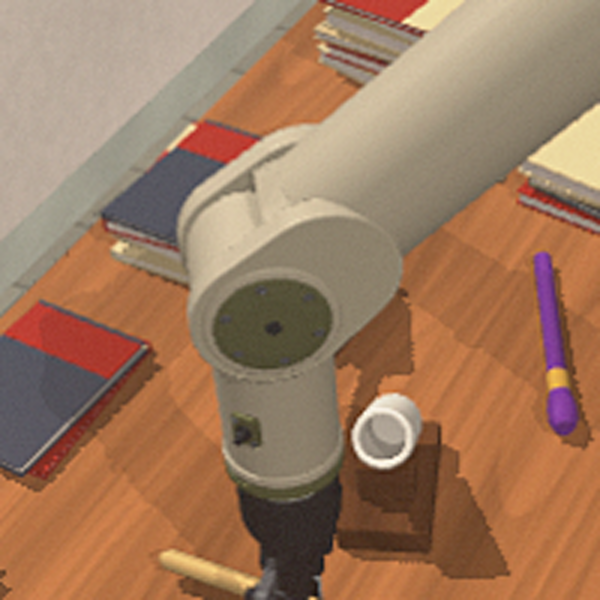

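drive_tool --pt "0 0 0" --pt "0 0 0" --pt "0 0 0" --pt "0 0 0" --pt "0 0 2" --pt "0 0 4" --pt "0 0 4" --spin '[0, 0, 0, 0, 0, 0, 0.1]' --claw 0

```text
time: 8.6
position: [0.4998, 0.1746, 0.1068]
tool_rot: [-180.0, 0.0, 9.9]
force: [1.2, 0.4, 0.1]
gripper_width: 0.0854
```

drive_tool --pt "0 0 0.5" --pt "0 0 0" --pt "0 0 0" --pt "0 0 0" --pt "0 0 0" --pt "0 0 0" --pt "0 0 0" --pt "0 0 0" --spin '[0.185, 0.185, 0.185, 0.185, 0.185, 0.185, 0.185, 0.185]'

```text
time: 9.6
position: [0.5001, 0.1745, 0.1108]
tool_rot: [-180.0, 0.0, 94.9]
force: [1.0, -0.2, -0.1]
gripper_width: 0.085
```

Run:
```python
from h import *
s=robot.state(); print(s['position'],s['tool_rot'],s['joint_positions'].round(1),s['time'],s['gripper_width'])
snap('6',{'side':(200,140,150,130,4)})
```

```text
[0.50008842 0.17454795 0.11082629] [-1.79989066e+02  6.60565019e-03  9.49320639e+01] [ 18.8  23.7 -51.3 101.   20.3  65.1 -33.9] 9.6 0.08502177609373653
```

View pics/side6c.png

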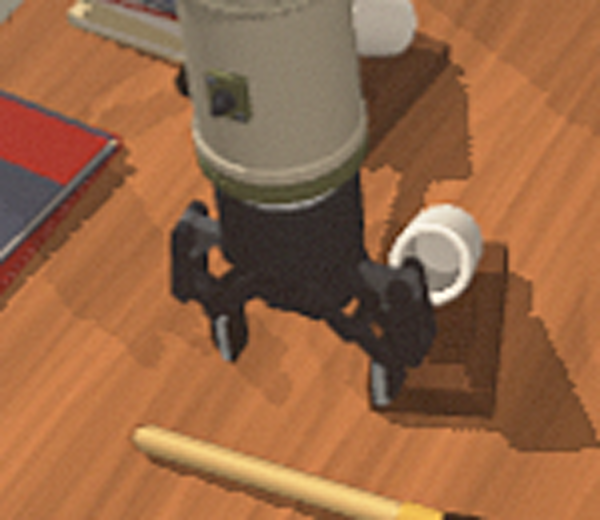

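View pics/top6.png

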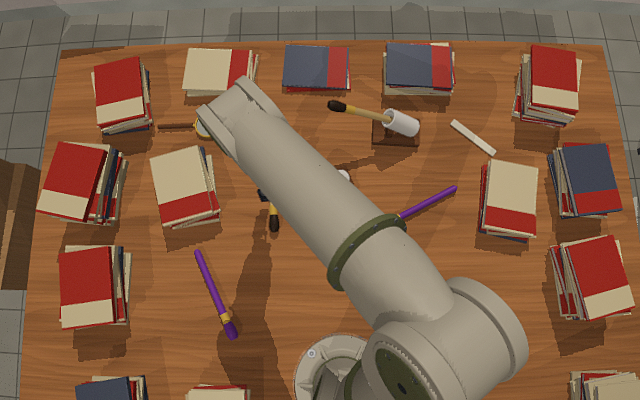

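Run:
```python
from h import *
def atz(n,p,z):
    e,v=ray(n,p); return (e+v*(z-e[2])/v[2])
S=lambda x,y:(200+x/4-.375,140+y/4-.375)
b=atz('side',S(140,438),.009); f=atz('side',S(400,512),.012); t=atz('top',(274,231),.014)
print(b,f,t,np.linalg.norm(f-b),np.linalg.norm(t-b),np.degrees(np.arctan2(*(f-b)[[1,0]])),np.degrees(np.arctan2(*(t-b)[[1,0]])))
im=cv2.imread('pics/side6.png'); crop(im,200,200,200,140,4,'pics/s6d.png')
im=cv2.imread('pics/top6.png'); crop(im,230,150,100,100,6,'pics/t6d.png')
```

```text
[0.6267905  0.18471883 0.009     ] [0.45239771 0.16795681 0.012     ] [0.37987881 0.16845962 0.014     ] 0.17522217245021135 0.24749696145556047 -174.50979453276884 -176.2324930015942
```

View pics/s6d.png

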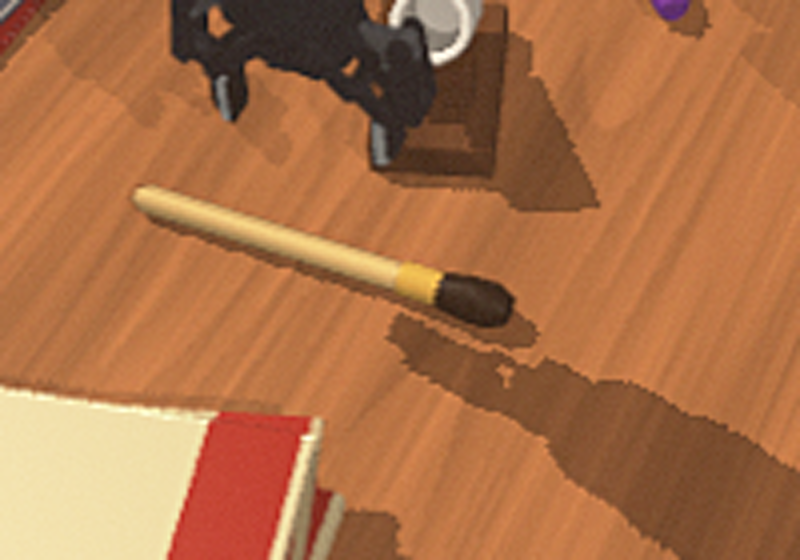

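View pics/t6d.png

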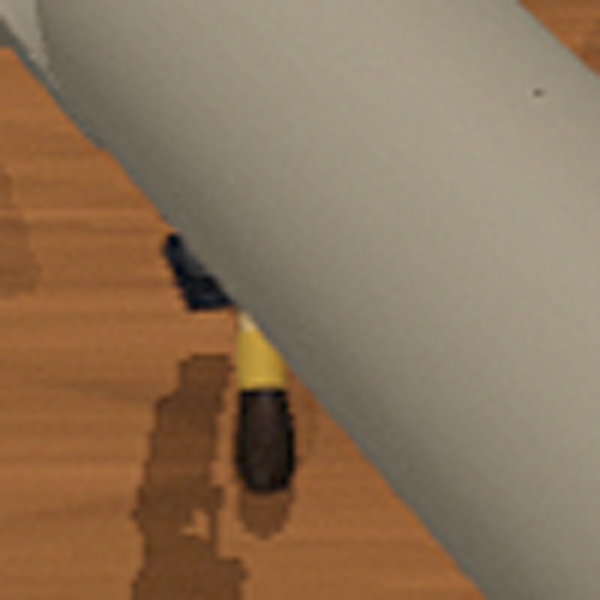

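drive_tool --pt "0 0 0" --pt "0 0 0" --pt "0 0 0" --pt "0 0 0" --pt "0 0 0" --pt "0 0 0" --pt "0 0 0" --pt "-0.2 0.1 0" --spin '[0.185, 0.185, 0.185, 0.185, 0.185, 0.185, 0.185, 0.185]'

```text
time: 10.7
position: [0.4982, 0.1754, 0.1108]
tool_rot: [-180.0, -0.0, 179.4]
force: [0.1, 0.3, -0.3]
gripper_width: 0.0855
```

drive_tool --pt "0 0 -2" --pt "0 0 -3" --pt "0 0 -3" --pt "0 0 -2" --pt "0 0 -0.6" --pt "0 0 0" --spin '[0.07, 0, 0, 0, 0, 0]'

```text
time: 11.45
position: [0.4984, 0.1759, 0.0052]
tool_rot: [180.0, 0.0, -176.7]
force: [0.2, 0.9, 0.7]
gripper_width: 0.0856
```

drive_tool --pt "0 0 0" --pt "0 0 0" --pt "0 0 0" --pt "0 0 0" --pt "0 0 0" --pt "0 0 0" --spin '[0, 0, 0, 0, 0, 0]' --claw 1

```text
time: 12.2
position: [0.4984, 0.1757, 0.0053]
tool_rot: [-180.0, 0.0, -176.6]
force: [-1.6, -0.6, 6.2]
gripper_width: 0.0156
```

drive_tool --pt "0 0 2" --pt "0 0 4" --pt "0 0 5" --pt "0 0 5" --pt "0 0 4" --spin '[0, 0, 0, -0.18, -0.18]'

```text
time: 12.82
position: [0.498, 0.1764, 0.2079]
tool_rot: [179.9, 0.1, 162.5]
force: [0.8, -0.1, -0.7]
gripper_width: 0.0159
```

Run:
```python
from h import *
s=robot.state(); print(s['position'],s['tool_rot'],s['joint_positions'].round(1),s['time'],s['gripper_width'],s['force'],s['wrist_torque'])
snap('7',{'side':(180,60,200,200,3)})
```

```text
[0.49795315 0.17639043 0.20791935] [1.79924573e+02 5.75148652e-02 1.62496408e+02] [ 31.5  24.7 -70.   93.8  23.7  78.3  30.7] 12.825 0.01585686589397699 [ 0.81102651 -0.06994006 -0.66235876] [-0.03472762 -0.03224022 -0.04083067]
```

View pics/side7c.png

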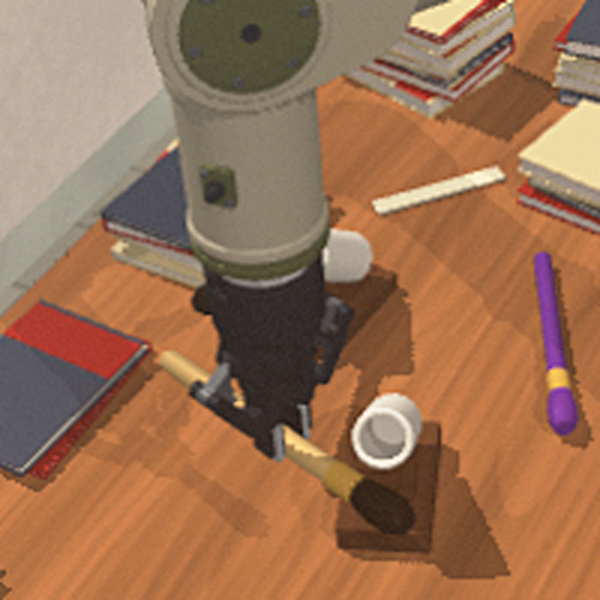

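Run:
```python
from h import *
def atz(n,p,z):
    e,v=ray(n,p); return (e+v*(z-e[2])/v[2]).round(3)
for p in [(373,143),(418,146),(372,120)]: print('spare block',atz('top',p,0))
for p in [(455,188),(378,230),(352,195),(312,208),(302,185),(340,170)]: print(p,atz('top',p,0))
u=-.1004; print('target',.484+u*-.350,.058+u*.937)
```

```text
spare block [ 0.623 -0.102  0.   ]
spare block [ 0.613 -0.227  0.   ]
spare block [ 0.692 -0.102  0.   ]
(455, 188) [ 0.492 -0.321  0.   ]
(378, 230) [ 0.38  -0.105  0.   ]
(352, 195) [ 0.476 -0.039  0.   ]
(312, 208) [0.442 0.069 0.   ]
(302, 185) [0.506 0.096 0.   ]
(340, 170) [ 0.547 -0.008  0.   ]
target 0.5191399999999999 -0.03607480000000001
```

drive_tool --pt "0.2 -2 0.5" --pt "0.3 -3.5 0" --pt "0.3 -3.5 0" --pt "0.3 -3.5 0" --pt "0.4 -3.5 0" --pt "0.3 -3.2 0" --pt "0.3 -2 -1" --pt "0 0 -1" --spin '[-0.15, -0.15, -0.15, -0.15, -0.15, -0.158, 0, 0]'

```text
time: 13.92
position: [0.519, -0.0375, 0.1887]
tool_rot: [-180.0, -0.0, 110.8]
force: [-0.0, 0.8, -0.5]
gripper_width: 0.0158
```

Run:
```python
from h import *
s=robot.state(); print(s['position'],s['tool_rot'],s['joint_positions'].round(1),s['time'],s['force'])
snap('8',{'side':(210,60,180,200,3),'top':(240,90,200,150,4)})
```

```text
[ 0.51895413 -0.03753912  0.18874341] [-1.79950548e+02 -3.19880487e-02  1.10840309e+02] [ 48.1  19.1 -57.6  96.6  16.7  73.6   8. ] 13.925 [-0.04927519  0.75414639 -0.47248409]
```

View pics/side8c.png

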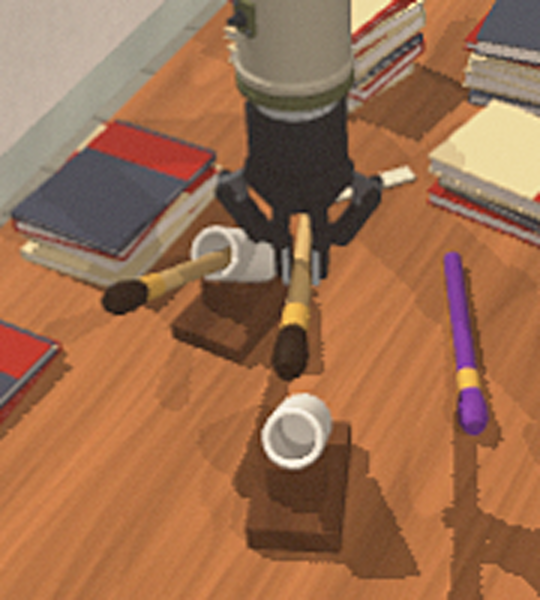

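View pics/top8c.png

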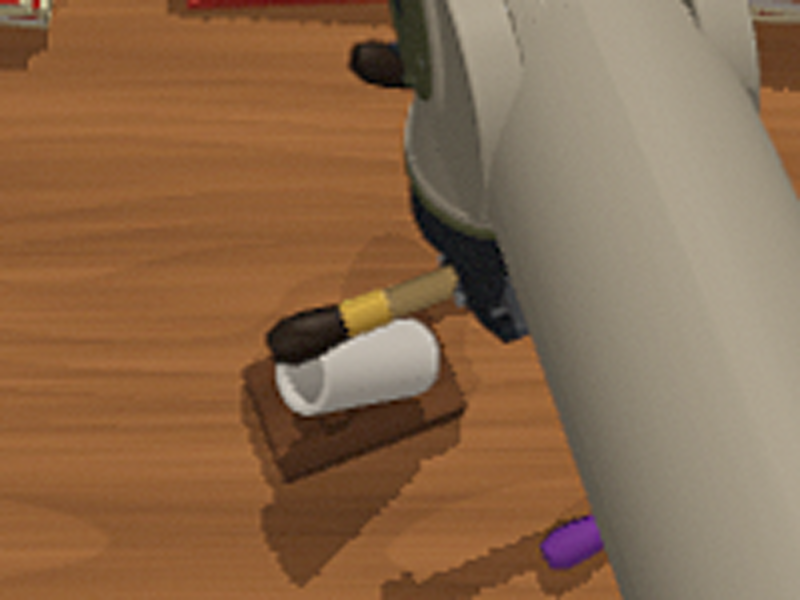

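Run:
```python
from h import *
c=np.array([.519,-.0375,.1957])
for az in (108,110.8,113):
  for el in (-3,2,6):
    a=np.radians(az);e=np.radians(el);d=np.array([np.cos(e)*np.cos(a),np.cos(e)*np.sin(a),np.sin(e)])
    print(az,el,((proj('side',c+d*.12)[0]-[210,60]+.33)*3).round(0),((proj('top',c+d*.12)[0]-[240,90]+.4)*4).round(0),((proj('side',c-d*.13)[0]-[210,60]+.33)*3).round(0))
```

```text
108 -3 [280. 382.] [267. 341.] [324. 171.]
108 2 [279. 372.] [266. 336.] [324. 182.]
108 6 [279. 364.] [267. 331.] [324. 191.]
110.8 -3 [288. 383.] [271. 350.] [316. 171.]
110.8 2 [287. 373.] [270. 345.] [317. 181.]
110.8 6 [287. 364.] [270. 341.] [317. 190.]
113 -3 [294. 383.] [274. 357.] [311. 171.]
113 2 [293. 373.] [273. 353.] [311. 181.]
113 6 [293. 364.] [273. 348.] [311. 190.]
```

drive_tool --pt "0 0 -2" --pt "0 0 -2" --pt "0 0 -1" --pt "0 0 -1" --pt "0 0 -1" --pt "0 0 -1" --spin '[0, 0, 0, 0, 0, 0]'

```text
time: 14.78
position: [0.5198, -0.0364, 0.11]
tool_rot: [179.9, 0.0, 110.7]
force: [0.3, -0.9, 4.4]
gripper_width: 0.0156
```

Run:
```python
from h import *
s=robot.state(); print(s['position'],s['tool_rot'],s['time'],s['force'],s['wrist_torque'])
snap('9',{'side':(210,60,180,200,3),'top':(240,90,200,150,4)})
```

```text
[ 0.51977511 -0.03637739  0.10997451] [1.79940634e+02 3.17636429e-02 1.10736732e+02] 14.775 [ 0.33072523 -0.94236594  4.41130939] [0.15621133 0.20039444 0.07958044]
```

View pics/side9c.png

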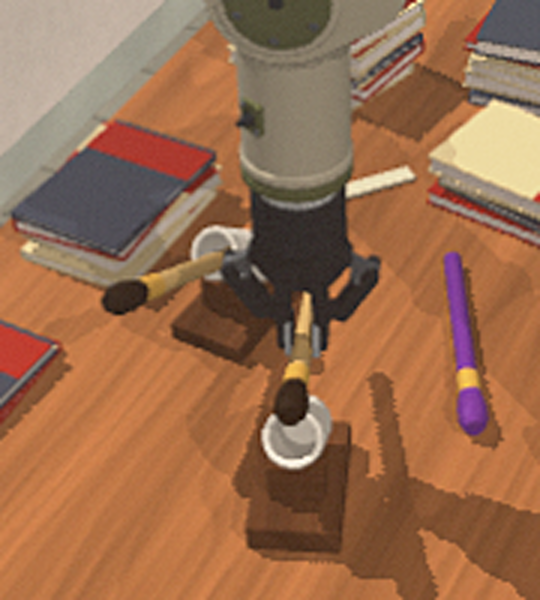

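View pics/top9c.png

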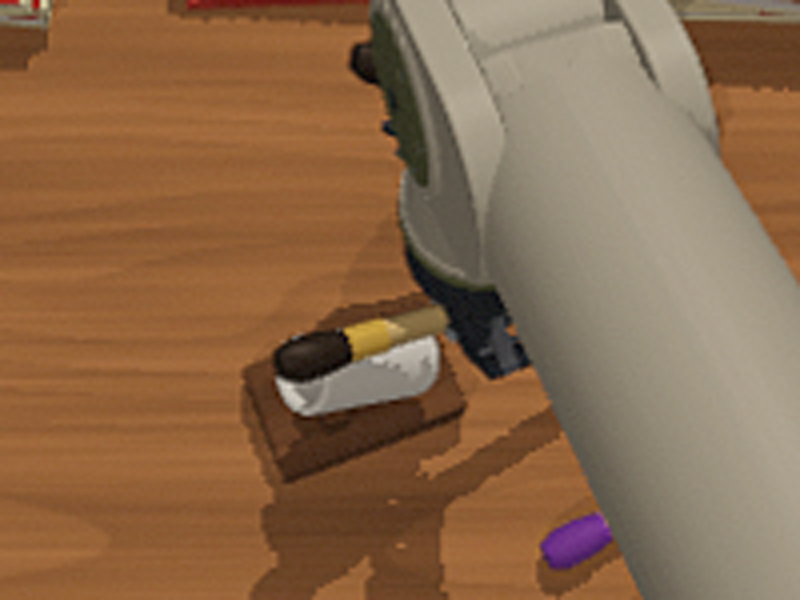

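drive_tool --pt "0 0 -0.8" --pt "0 0 -0.8" --pt "0 0 -0.7" --pt "0 0 -0.5" --pt "0 0 0" --spin '[0, 0, 0, 0, 0]'

```text
time: 15.5
position: [0.5194, -0.0364, 0.0819]
tool_rot: [180.0, 0.0, 110.7]
force: [0.5, 0.4, 2.9]
gripper_width: 0.0154
```

Run:
```python
from h import *
s=robot.state(); print(s['position'],s['tool_rot'],s['time'],s['force'],s['wrist_torque'])
snap('10',{'side':(210,60,180,200,3),'top':(240,90,200,150,4)})
```

```text
[ 0.51936026 -0.03642621  0.08186676] [1.79991441e+02 1.54463239e-03 1.10738767e+02] 15.5 [0.5313862  0.36307014 2.94414433] [ 0.14728988 -0.05165566 -0.11163966]
```

View pics/side10c.png

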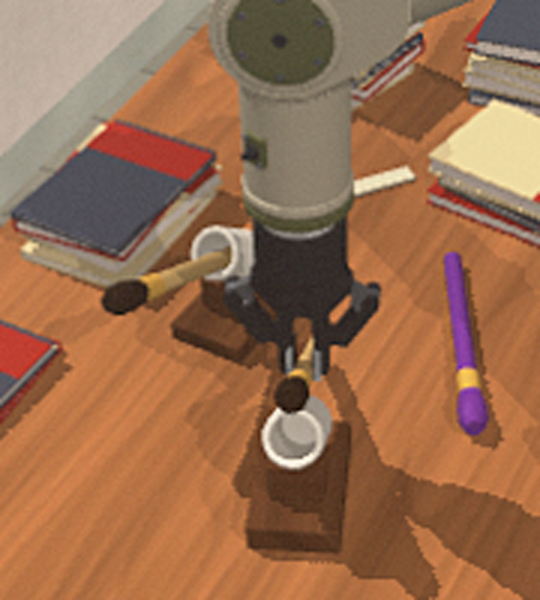

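View pics/top10c.png

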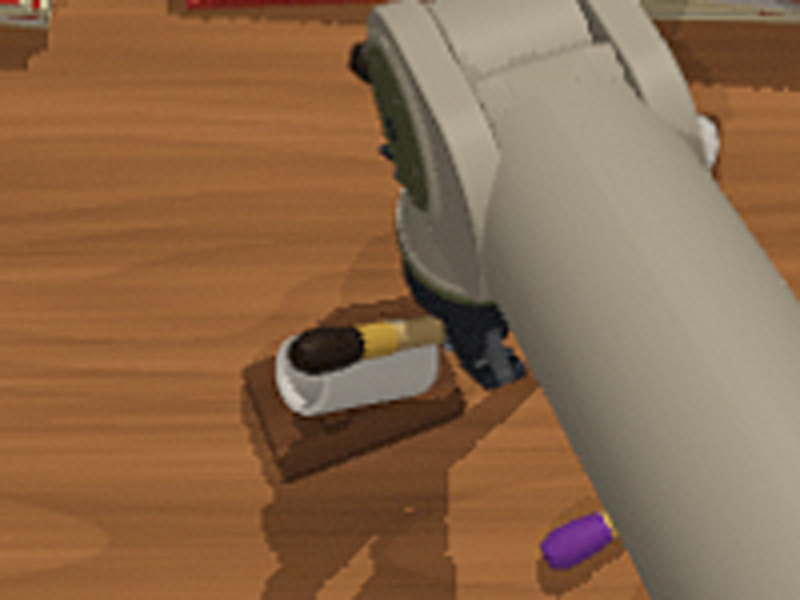

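drive_tool --pt "0 0 1" --pt "0 0 3" --pt "0 0 5" --pt "0 0 5" --pt "-1.9 5 0.5" --pt "-1.9 5 0.5" --pt "-1.9 5 0.5" --pt "-1.9 5 0" --spin '[0, 0, 0, 0, 0, 0, 0, 0]'

```text
time: 16.6
position: [0.4421, 0.1652, 0.2376]
tool_rot: [180.0, 0.1, 110.8]
force: [0.6, 0.5, -0.9]
gripper_width: 0.016
```

Run:
```python
from h import *
s=robot.state(); print(s['position'],s['tool_rot'],s['joint_positions'].round(1),s['time'],s['force'],s['wrist_torque'])
snap('11',{'side':(200,60,200,200,3),'top':(180,80,200,150,4)})
```

```text
[0.44212539 0.16519386 0.23761928] [1.79975017e+02 6.87597102e-02 1.10751971e+02] [ 36.2  10.1 -66.5  98.8   9.5  77.3 -11.3] 16.6 [ 0.56378373  0.50558517 -0.92601544] [ 0.02361682 -0.05645123 -0.00596573]
```

View pics/side11c.png

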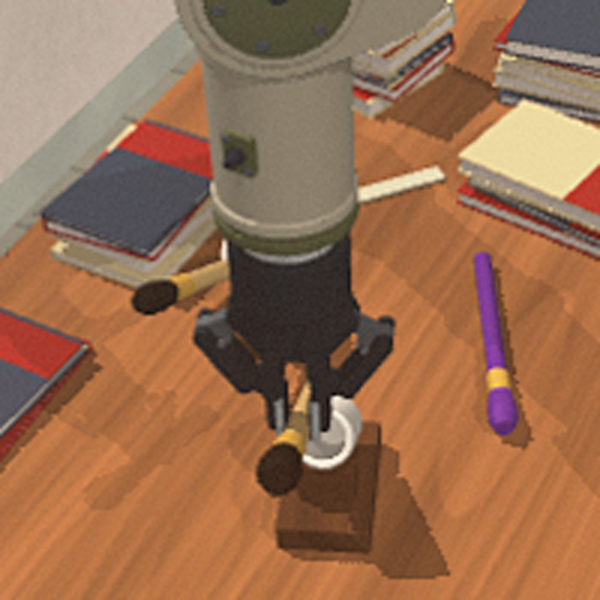

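View pics/top11c.png

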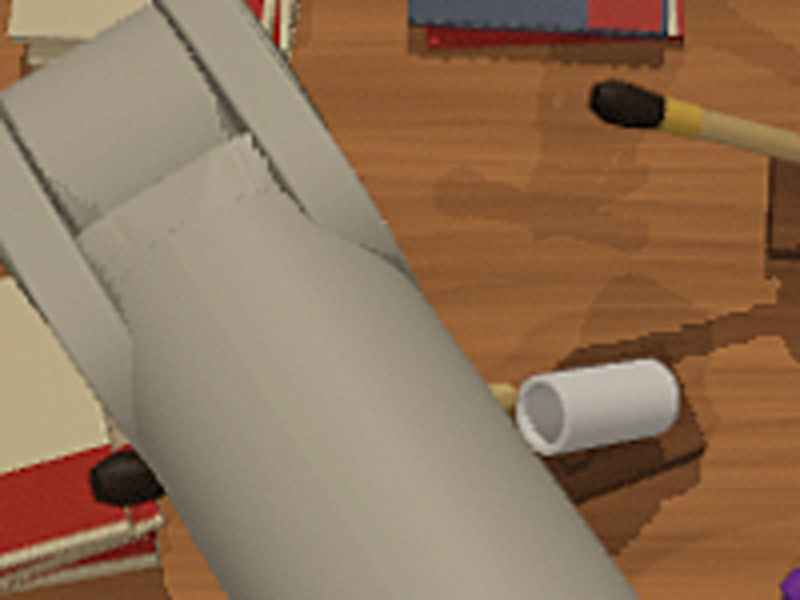

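Run:
```python
from h import *
c=np.array([.4421,.1652,.2446])
for az in (111,114):
  for el in (26,30,34,38):
    a=np.radians(az);e=np.radians(el);d=np.array([np.cos(e)*np.cos(a),np.cos(e)*np.sin(a),np.sin(e)])
    q=lambda n,s,o,k:((proj(n,c+d*s)[0]-o+.4)*k).round(0)
    print(az,el,'side tip',q('side',.12,[200,60],3),'80:',q('side',.05,[200,60],3),'top tip',q('top',.12,[180,80],4),'top butt',q('top',-.13,[180,80],4))
```

```text
111 26 side tip [277. 493.] 80: [291. 451.] top tip [114. 483.] top butt [543. 378.]
111 30 side tip [277. 480.] 80: [291. 446.] top tip [117. 477.] top butt [537. 384.]
111 34 side tip [278. 467.] 80: [291. 441.] top tip [122. 470.] top butt [529. 391.]
111 38 side tip [278. 453.] 80: [292. 436.] top tip [128. 463.] top butt [521. 397.]
114 26 side tip [287. 493.] 80: [295. 451.] top tip [118. 493.] top butt [539. 368.]
114 30 side tip [286. 480.] 80: [295. 446.] top tip [121. 487.] top butt [533. 375.]
114 34 side tip [286. 467.] 80: [295. 441.] top tip [125. 480.] top butt [525. 382.]
114 38 side tip [286. 453.] 80: [295. 436.] top tip [131. 473.] top butt [517. 389.]
```

```bash
python3 - <<'E'
from h import *
from scipy.optimize import least_squares
def pts(p):
    az,el,sh,dz=p; c=np.array([.4421,.1652,.2376+dz]); a=np.radians(az);e=np.radians(el);d=np.array([np.cos(e)*np.cos(a),np.cos(e)*np.sin(a),np.sin(e)])
    return np.concatenate([proj('side',c+d*(.125+sh))[0],proj('top',c+d*(.125+sh))[0],proj('top',c+d*(-.125+sh))[0]])
obs=np.concatenate([np.array([279,476])/3+[200,60]-.33,np.array([95,480])/4+[180,80]-.4,np.array([516,398])/4+[180,80]-.4])
r=least_squares(lambda p:np.append(pts(p)-obs,(p[3]-.007)*500),[111,32,0,.007],x_scale=[1,1,.01,.01]); print(r.x,(r.fun).round(2))
E
python3 - <<'E'
import cv2
im=cv2.imread('pics/side11.png'); c=cv2.resize(im[180:240,270:330],None,fx=9,fy=9,interpolation=cv2.INTER_CUBIC); cv2.imwrite('pics/s11d.png',c)
E
```

```text
[1.11430216e+02 3.30308739e+01 7.77097943e-03 6.27743692e-03] [-1.01  0.04  0.44 -0.35 -0.82 -1.55 -0.36]
```

View pics/s11d.png

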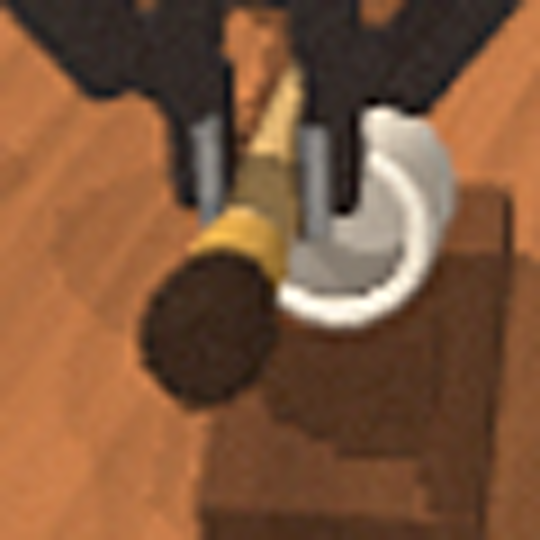

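drive_tool --pt "0 0 -2" --pt "0.2 -0.3 -2" --pt "0.2 -0.3 -1.5" --pt "0 0 -0.9" --pt "0 0 0" --spin '[0, 0, 0, 0, 0]'

```text
time: 17.32
position: [0.4469, 0.1576, 0.1726]
tool_rot: [-179.9, -0.0, 110.7]
force: [-0.1, -0.1, -1.1]
gripper_width: 0.0156
```

Run:
```python
from h import *
s=robot.state(); print(s['position'],s['tool_rot'],s['joint_positions'].round(1),s['time'],s['force'],s['wrist_torque'])
snap('12',{'side':(260,150,90,90,6),'top':(230,130,130,90,6)})
```

```text
[0.44686646 0.15760577 0.17257662] [-1.79942453e+02 -2.82773224e-02  1.10749144e+02] [ 33.8  14.5 -64.6 104.2  13.9  70.  -14.1] 17.325 [-0.06328445 -0.05800274 -1.1080812 ] [ 0.01611853 -0.00056845 -0.04552875]
```

View pics/side12c.png

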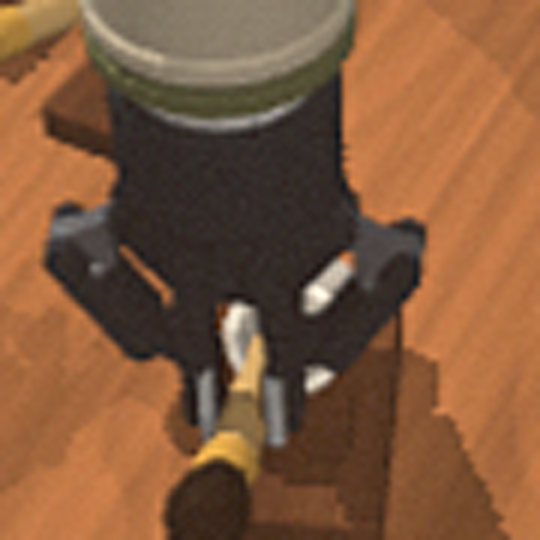

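View pics/top12c.png

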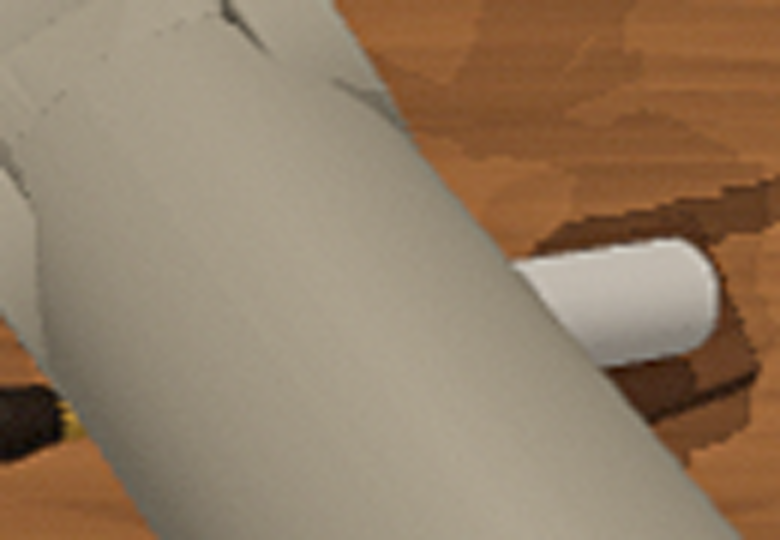

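drive_tool --pt "0.29 -0.76 -0.55" --pt "0.29 -0.76 -0.58" --pt "0.29 -0.76 -0.58" --spin '[0, 0, 0]'

```text
time: 17.8
position: [0.4561, 0.1339, 0.1553]
tool_rot: [-180.0, 0.0, 110.7]
force: [-0.2, 0.2, -0.5]
gripper_width: 0.0156
```

drive_tool --pt "0.28 -0.76 -0.6" --pt "0.28 -0.76 -0.6" --pt "0.28 -0.76 -0.6" --pt "0.28 -0.76 -0.6" --pt "0 0 0" --spin '[0, 0, 0, 0, 0]'

```text
time: 18.42
position: [0.467, 0.1036, 0.1312]
tool_rot: [-179.9, -0.0, 110.7]
force: [0.1, 0.2, -0.6]
gripper_width: 0.0154
```

Run:
```python
from h import *
s=robot.state(); print(s['position'],s['tool_rot'],s['joint_positions'].round(1),s['time'],s['force'],s['wrist_torque'])
snap('13',{'side':(260,150,90,90,6),'top':(230,130,130,90,6)})
```

```text
[0.46704262 0.10361262 0.13121109] [-1.79943939e+02 -1.98959598e-02  1.10673800e+02] [ 37.   17.9 -61.6 106.7  17.3  65.6 -10.1] 18.425 [ 0.13048033  0.16558686 -0.60968921] [ 0.02172763  0.01391415 -0.01748698]
```

View pics/side13c.png

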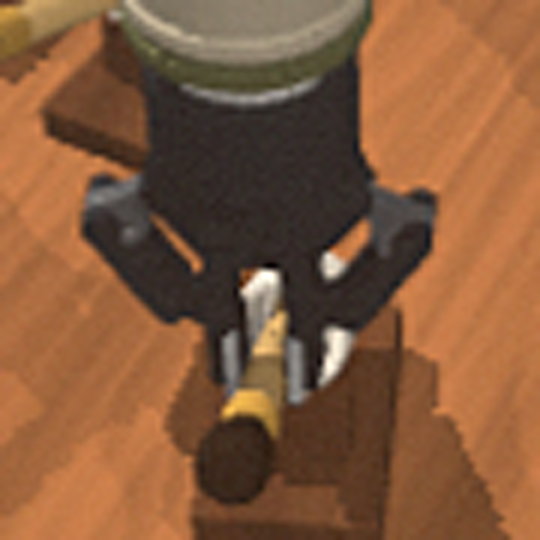

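View pics/top13c.png

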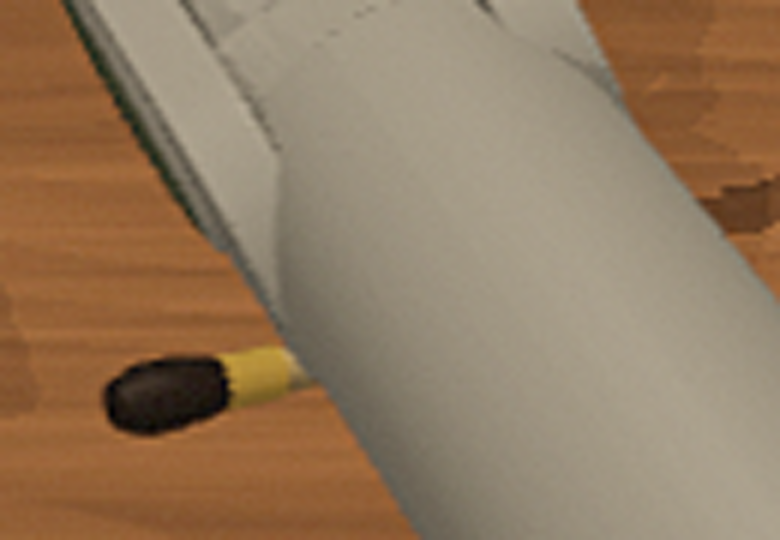

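drive_tool --pt "0.28 -0.75 -0.57" --pt "0.28 -0.75 -0.57" --pt "0.25 -0.65 -0.5" --pt "0 0 0" --spin '[0, 0, 0, 0]'

```text
time: 19.02
position: [0.4739, 0.0905, 0.1167]
tool_rot: [179.9, -0.5, 111.1]
force: [-10.4, 21.6, 16.3]
gripper_width: 0.016
```

Run:
```python
from h import *
s=robot.state(); print(s['position'],s['time'],s['force'],s['wrist_torque'])
snap('14',{'side':(260,150,90,90,6),'top':(230,130,130,90,6)})
```

```text
[0.47394188 0.09052862 0.1166574 ] 19.025 [-10.3791445   21.58950312  16.25839652] [ 4.42319304  2.60383305 -0.38754324]
```

View pics/side14c.png

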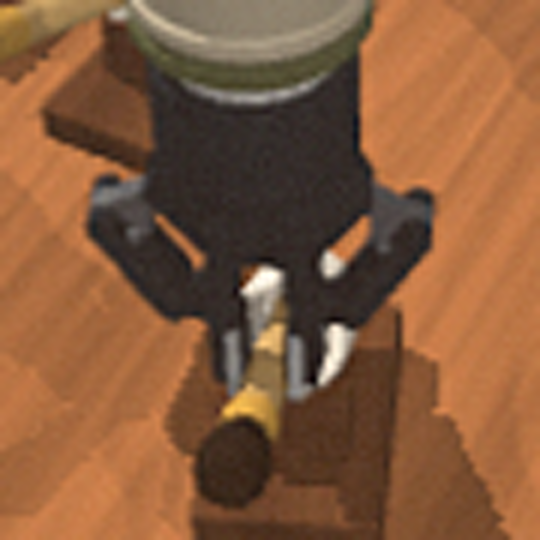

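View pics/top14c.png

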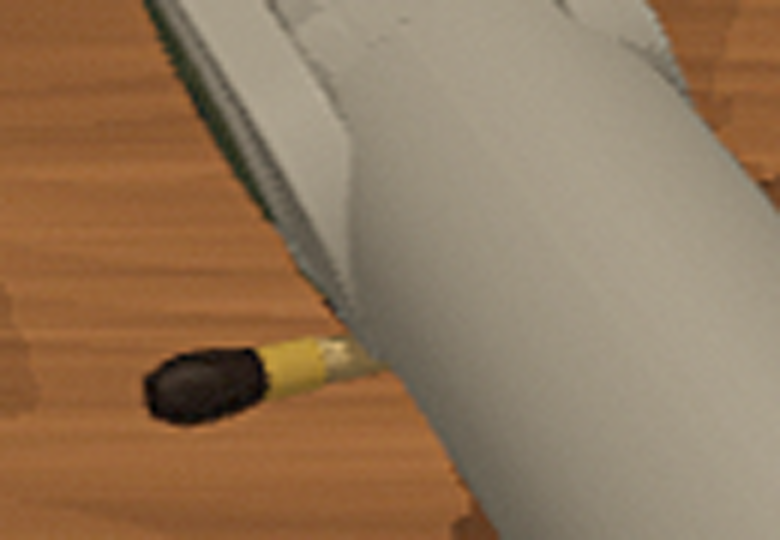

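Run:
```python
from h import *
from scipy.optimize import least_squares
t,g=tri((297.9,228.8),(253.9,195.1)); M=np.array([.484,.058,.109]); h=np.array([-.35,.937,0])
print(t,g,'u',(t-M)@h,'dz',t[2]-M[2],np.linalg.norm(t-M))
c=np.array([.4739,.0905,.123]); d=t-c; print('from grip',np.linalg.norm(d),np.degrees(np.arcsin(d[2]/np.linalg.norm(d))),np.degrees(np.arctan2(d[1],d[0])))
```

```text
[0.43561812 0.19311008 0.19091057] 0.001872351338285306 u 0.14353180706164592 dz 0.08191056700857845 0.16524188993779693
from grip 0.12886495591694105 31.802318434218687 110.45959426756644
```

drive_tool --pt "-0.08 0.22 0.1" --pt "-0.08 0.22 -0.1" --pt "0 0 -0.1" --pt "0 0 0" --spin '[0, 0, 0, 0]'

```text
time: 19.62
position: [0.473, 0.0915, 0.1152]
tool_rot: [179.9, -0.3, 111.0]
force: [-6.5, 12.8, 10.5]
gripper_width: 0.0154
```

drive_tool --pt "-0.06 0.17 0.05" --pt "0 0 -0.1" --pt "0 0 0" --spin '[0, 0, 0]'

```text
time: 20.0
position: [0.4727, 0.0919, 0.1145]
tool_rot: [179.9, -0.2, 110.9]
force: [-4.5, 9.8, 8.8]
gripper_width: 0.0158
```

drive_tool --pt "0 0 0" --pt "0 0 0" --pt "0 0 0" --pt "0 0 0" --pt "0 0 0" --pt "0 0 0" --spin '[0, 0, 0, 0, 0, 0]' --claw 0

```text
time: 20.75
position: [0.473, 0.089, 0.1139]
tool_rot: [-180.0, -0.0, 110.7]
force: [0.2, -0.6, 0.4]
gripper_width: 0.0853
```

Run:
```python
from h import *
s=robot.state(); print(s['position'],s['time'],s['force'],s['wrist_torque'])
snap('15',{'side':(250,140,100,100,6),'top':(230,130,130,90,6)})
```

```text
[0.47301135 0.08903362 0.11388323] 20.75 [ 0.19129454 -0.62942014  0.42251142] [0.04524681 0.01911817 0.01309659]
```

View pics/side15c.png

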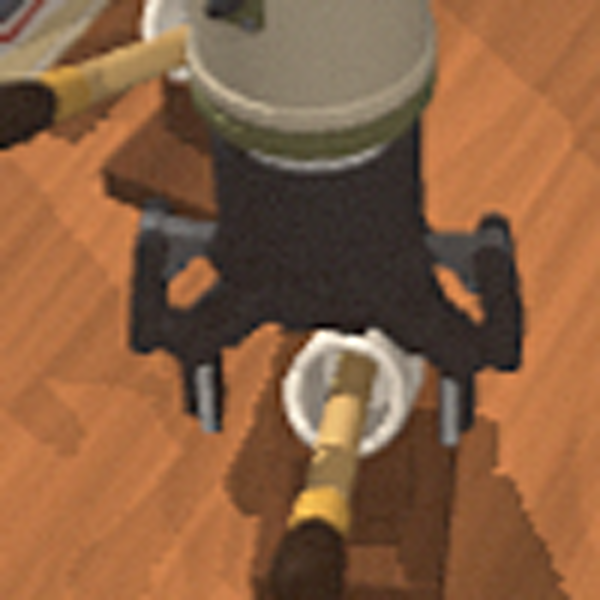

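View pics/top15c.png

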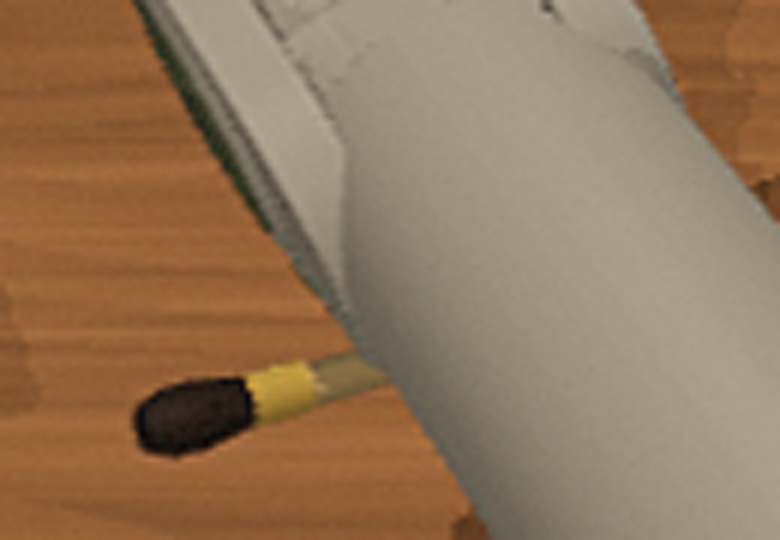

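Released and sagged in the jar. Lifting straight up and clear.

drive_tool --pt "0 0 2" --pt "0 0 4" --pt "0 0 5" --pt "0 0 5" --pt "-0.5 -4 0" --pt "-0.5 -5 0" --pt "-0.5 -5 0" --pt "0 -5 0" --spin '[0, 0, 0, 0, 0, 0, 0, 0]'

```text
time: 21.85
position: [0.4575, -0.1025, 0.2742]
tool_rot: [-180.0, 0.1, 110.7]
force: [1.8, -0.1, -0.2]
gripper_width: 0.0852
```

drive_tool --pt "0 -5 0" --pt "0 -5 0" --pt "0 -4 0" --pt "0 -3 0" --pt "0 0 0" --spin '[0, 0, 0, 0, 0]'

```text
time: 22.48
position: [0.4574, -0.2734, 0.2733]
tool_rot: [-180.0, -0.1, 110.5]
force: [-0.2, 0.9, -0.5]
gripper_width: 0.0851
```

Run:
```python
from h import *
s=robot.state(); print(s['position'],s['time'],s['force'])
snap('16',{'side':(250,140,100,120,5),'top':(230,90,200,120,4)})
```

```text
[ 0.45740608 -0.27339502  0.2732696 ] 22.475 [-0.19335755  0.87582374 -0.45552096]
```

View pics/side16c.png

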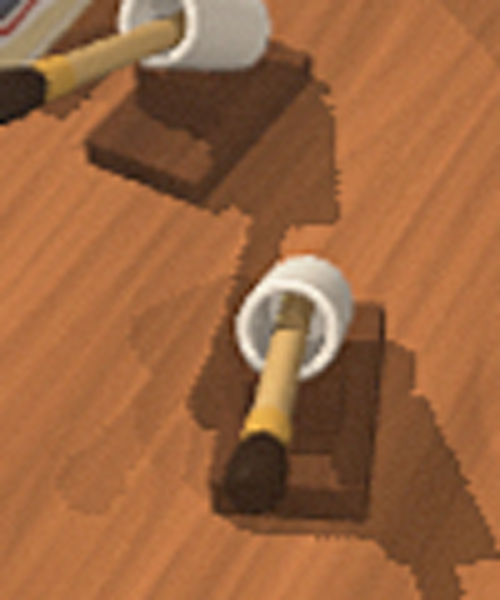

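View pics/top16c.png

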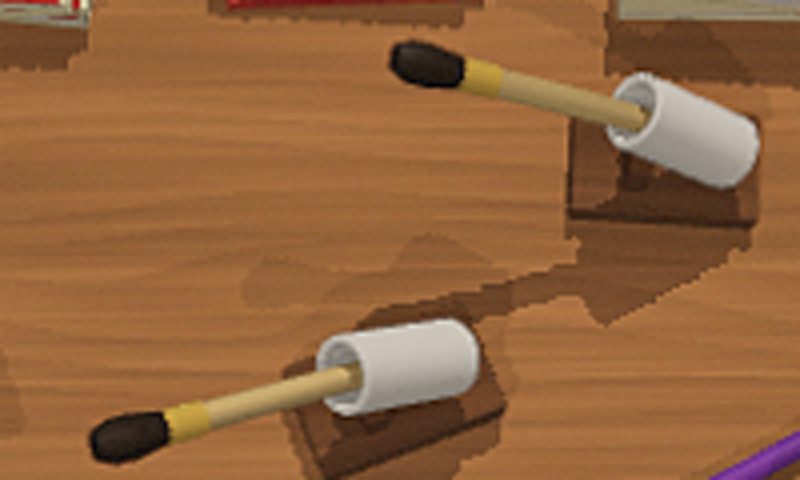

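Run:
```python
from fit import *
M=np.array([.484,.058,.109]); z,y,x=axes(110.5,38)
for out in (.035,.040,.047):
    b,_,bx=axes(110.5,24)
    # axis crosses mouth plane at perp -9.5mm ; middle zb = out
    t=out/(b@z); c=M-x*(-1 if x[2]<0 else 1)*.0093+b*t
    for s in(.056,.125):
        print(out,s,((proj('side',c+b*s)[0]-[250,140]+.4)*5).round(0),((proj('top',c+b*s)[0]-[230,90]+.4)*4).round(0))
t,g=tri((250+257/5-.4,140+492/5-.4),(230+94/4-.4,90+440/4-.4)); print(t,g)
f,g=tri((250+267/5-.4,140+413/5-.4),(230+208/4-.4,90+414/4-.4)); print(f,g)
for n,P in(('tip',t),('ferrule',f)): print(n,(P-M)@z,(P-M)@x,(P-M)@y)
d=t-f; print(np.linalg.norm(d),np.degrees(np.arcsin(d[2]/np.linalg.norm(d))))
```

```text
0.035 0.056 [264. 430.] [199. 413.]
0.035 0.125 [244. 499.] [ 90. 442.]
0.04 0.056 [262. 435.] [191. 416.]
0.04 0.125 [243. 505.] [ 82. 444.]
0.047 0.056 [260. 442.] [180. 418.]
0.047 0.125 [240. 512.] [ 70. 447.]
[0.42844037 0.19781434 0.17031278] 0.004701379753972205
[0.45209989 0.13661167 0.14445803] 0.0023635488792568314
tip 0.15627860042322886 0.04429119592108392 0.0030771478567328276
ferrule 0.08865740623108269 0.024269873069009927 0.002349560572819633
0.07052665209674026 21.50579957824516
```

Run:
```python
from station import robot
print(robot.close_job())
```

```text
the job is handed in; nothing more can be done
None
```

The wrongly placed brush is back in its own jar, handle first and fully in, with the bristles sticking out. I let go of it, and the gripper was clear of everything when I handed the job in at about 22.5 s.

**What I did**
- I pulled the brush out along the bore and laid it on the table. I gripped it again with the tool turned half round, because the last joint's range did not allow the turn in one grip.
- I then tilted it bristles up in the grip by lowering its bristle end onto the jar's rim.
- I slid the handle in along the bore until it met the floor at about 28 N, eased the push to about 14 N, and opened the gripper.

**Last checks**
- **Depth:** the brush tip measured about 156 mm out along the bore, against about 155 mm expected for fully in and sagging. The ferrule in the top view agreed to about 2 pixels.
- **Disagreement:** while I was still holding the brush, the same tip measurement read about 4 mm too far out. In the last side view the ferrule edge sat about 3 pixels deeper than the model. I put both down to calibration and to reading pixels by eye.
- **Rest angle:** it measured about 21.5 degrees above level, against about 24 expected.
- **Other things:** the spare brush's tip is at the same top-view pixel as at the start, so it has not moved. Neither purple look-alike was touched, and I saw nothing fall off the table. The highest wrist force I read was about 28 N.

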